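Slide a sharpening stone out of its tray and set it in the holder

TASK

Get the sharpening stone ready for use: it lies sunk in its bamboo tray, where it cannot be grasped, so press moderately on its top with a fingertip, by feel, and slide it out of the tray's open end until 4 to 5 cm of it overhang, still lying flat on the tray. Then pinch the overhanging end firmly, lift the stone away and lay it gently and squarely on the metal holder, flat on the bar between the two end stops. The stone is brittle: never press it hard, drop it or let it fall on the worktop, and leave the tin, spice jar and salt shaker where they are.

Things in the scene. Friction and masses are not known exactly. Their poses are not given: they have to be found in the camera images.
- stone: flat sharpening stone, 140 (x) x 56 (y) x 8 mm, red top, grey underside, 125-200 g; origin: centre of underside. Starts in the tray's channel, x along the tray's x. A steady press of 7 to 10 N drags it, a lighter one may slip; a press over 12 N (15 N on the tray's floor with its weight), or 25 N on the holder, chips it: go by felt force. Pinch it firmly (35 N). It tips off if over 70 mm overhang
- tray: bamboo box, fixed, 164 (x, -80 to +84) x 72 x 49.5 mm high; origin on the worktop. Channel along x, 60 mm wide, open at x = -80 mm (towards the robot), closed at x = +78. Cork floor 40 mm above the origin, hinged at the mouth, sprung level: soft at the back (under 2 N/mm), far stiffer near the mouth. A sprung stud in the +y rail (x = -10) brakes the stone. Rails 1.5 mm above the stone's top
- tray_pad: the tray's floor: cork-topped board 157 x 46 x 4 mm; origin at its hinge, under the middle of its edge at the mouth (36 mm above the worktop), x along the channel towards the back; level unless pressed, then its back sinks
- tray_mouth (a point): middle of the channel floor's edge at the tray's open end; axes as the tray's
- holder: aluminium bar on black rubber feet, fixed, 174 (x) x 44 mm (y), seat 35 mm above its origin (underside centre, on the worktop); black end stops rise 7 mm above the seat, 150 mm apart along x (-75 to +75). Sides open: the stone is 6 mm wider than the bar each side, so fingers pass beside it. A small clamp screw at the -x end is not used
- holder_seat (a point): centre of the holder's seat surface, where the centre of the stone's underside belongs; the stone's x along the holder's x, either way round
- tin: green and white food tin, 76 mm across, 58 mm high, origin at its underside; bystander
- spice_jar: glass spice jar with black cap, 41 mm across, 105 mm high, origin at its underside; bystander
- salt_shaker: grey salt shaker, 44 mm across, 90 mm high, origin at its underside; bystander
Not all that is in view belongs to the job. Of the things that look like the holder, the larger one is meant.

How it is judged:
On the way, in this order (a step that is already met when the one before it is completed fails the run):
1. the stone overhangs the open end of the tray by at least 28 mm, lying flat on the tray (x of stone in the frame of tray below -0.038 m and z of stone in the frame of tray between 0.036 and 0.043 m and angle between stone's own z axis and vertical below 0.06 rad), for 0.2 s.
2. the stone is held by the fingers, lifted at least 20 mm above the tray's channel floor (height (world z) of stone above 0.06 m and contact force between the fingers and stone above 0.5 N), for 0.2 s.
At the end, for the whole second after the job is handed in: The stone lies at rest flat on the holder's bar, red side up, between the two end stops (underside within 2.5 mm of the seat, tilt under 0.025 rad), its centre within 8 mm along and 9 mm across of the seat's centre and its length within 0.10 rad of the bar's (x of stone in the frame of holder_seat between -0.008 and 0.008 m and y of stone in the frame of holder_seat between -0.009 and 0.009 m and z of stone in the frame of holder_seat between -0.0025 and 0.0025 m and angle between stone's own z axis and vertical below 0.025 rad and angle between the x axis of stone and the x axis of holder, either way round below 0.1 rad and linear speed of stone below 0.02 m/s); the robot touches nothing.
It fails at once if the stone is pressed on the tray's floor with more than 15 N (contact force between stone and tray_pad above 15 N).
It fails at once if the stone is pressed or dropped on the holder with more than 25 N (contact force between stone and holder above 25 N).
It fails at once if the stone falls off or is turned on edge (height (world z) of stone below 0.025 m or angle between stone's own z axis and vertical above 1.2 rad).
It fails at once if the tin, the spice jar or the salt shaker is moved more than 20 mm (distance of any of tin, spice_jar, salt_shaker from where it was at the start of the episode above 0.02 m).
It also fails if it takes over 72 s, if anything falls off the work surface, if the arm or the gripper's body presses on something with over 40 N, if the wrist force passes 120 N, or if a joint passes its speed limit or range.

ROBOT

A 6-joint arm with a two-finger parallel gripper is mounted at the origin on a cart in front of the work surface, level with it; the furniture and walls round the work are solid. World frame = base frame: x ahead of the robot, y to its left, z up, the work surface at z = 0. Lengths are in m, angles in rad, forces in N, time in s.
With the tool pointing down it reaches from about 0.275 to 0.825 m from the base axis. Payload 5.2 kg.
Tool frame: the origin (TCP) lies at the very end of the fingers, on their centre line; the grasp point (between the pads) lies 19 mm behind it (ctrl.pinch_z is the distance from the TCP to the grasp point, in m); z points along the fingers, y is the line along which they close (so a half turn about z gives the same grasp; the last joint's range is limited). The gripper opens to 93 mm and grips with 3 to 60 N. Pads are 15 mm wide; open, the fingers measure 128 mm over their backs; the gripper's body (75 mm by 188 mm) begins 65 mm behind the grasp point.
Start: joints at [0.93, 0.259, 1.535, -0, 1.348, -0.203], TCP at [0.233, 0.498, 0.219] pointing down, gripper open.
Joint ranges: [-3.14, 3.14], [-0.91, 2.08], [0.19, 2.58], [-1.22, 4.36], [0.22, 2.71], [-3.12, 3.12]. Speed limits (rad/s): [2.57, 2.57, 3.14, 3.14, 3.14, 3.14].

INTERFACE

Orientations are given as a unit quaternion [w, x, y, z].
In Python, from plant import ctrl gives the robot as it stands. The module is installed in compiled form; this text tells all that it offers.
- The arm moves only by the tool move_arm, never from a script. Its argument "series" is a list of rows, each an object with "offset": the shift along the tool's x, y, z in cm, a list of three; "turn": the turn, a rotation vector about the tool's x, y, z in rad, a list of three; "hand": the closure, from -1 (fully open) to 1 (shut), so that 0 is half open. In form: [{"offset": [x, y, z], "turn": [rx, ry, rz], "hand": hand}, ...]. A call has 1 to 5 rows; each row is the pose to reach, as a shift and turn from the pose commanded when the call began, along the tool's axes at that moment; what a row does not reach only later rows make up. A row lasts 1/10 s, in which the tool goes at most 50 mm and 8.59 degrees, less where a joint would pass 70% of its speed; a pose out of reach is approached as far as the arm can. A call with a gripper value outside its range is refused whole. The fingers move at their own pace and stop on an object; "grip_force" is the grip in N (left out, the last holds). Time passes only in rows, so rows that repeat a pose let the fingers close. It gives the time, the measured TCP pose, the force, the opening and the grip force at its end, in the units of the state.
- ctrl.sense(): the state, without advancing time (a new reading comes with each control period).
- ctrl.snapshot(name): name is "scene" or "side" or "wrist"; returns the picture (400x640x3 uint8, red, green, blue); there is no depth.
- ctrl.get_calibration(name): a dict with "fx", "fy", "cx", "cy" (pixels), "xyz" and "orientation" of the camera in the world. Camera axes: x right, y down, z forward; pixel columns grow to the right and rows downward; lengths in m; the calibration is good to about 2 mm. A picture is of the moment at which its call begins: read the wrist's pose just before it. get_calibration takes no time and is no camera call; for the wrist camera it gives the pose at the moment of the call.
- ctrl.finish_job(): hands the job in; it is judged then, once.
The state is a dict: "t": time; "joint_pos": joint angles; "qd": joint speeds; "joint_torque": joint torques, N m; "ee_pos": TCP position; "orientation": TCP orientation; "contact_force": force on the tool from outside, world axes, zero at the start; "wrist_torque": the same for the moment, N m; "width": finger opening in m; "grasp_force": force on a finger pad.
Only numpy, scipy, OpenCV 4.12 (cv2) and the standard library are available. Lean on these libraries where they do the work, as an engineer would, in place of code of your own. Each camera call takes 0.05 s, during which the arm holds its last target. There are 200 camera calls.

## Working session

There is one attempt and no reset: what is moved stays moved. The work goes in short steps, Python scripts to look and compute and a tool call to move; the robot and the scene stay as the last step left them, time stands still between calls to the robot, and variables do not carry over. Pictures are saved under pics/ and viewed, at most 10 in all, crops included, and the job is handed in when it is done.

Besides the shell and the picture viewer there is one more tool, called after ">>>" as name(argument=value, ...) on one line, values as JSON. move_arm: Moves the arm, as the interface text tells. Its arguments: {"type":"object","properties":{"series":{"type":"array","items":{"type":"object","properties":{"offset":{"type":"array","items":{"type":"number"}},"turn":{"type":"array","items":{"type":"number"}},"hand":{"type":"number"}}}},"grip_force":{"type":"number"}},"required":["series"]}

```bash
mkdir -p pics; ls; cat > h.py <<'E'
import numpy as np, cv2
from scipy.spatial.transform import Rotation as R
from plant import ctrl
def rot(q): return R.from_quat([q[1],q[2],q[3],q[0]]).as_matrix()
def ray(c,u,v):
    d=rot(c["orientation"])@np.array([(u-c["cx"])/c["fx"],(v-c["cy"])/c["fy"],1]); return np.array(c["xyz"]),d
def onz(c,u,v,z):
    o,d=ray(c,u,v); return o+d*(z-o[2])/d[2]
def proj(c,p):
    q=rot(c["orientation"]).T@(np.array(p)-c["xyz"]); return q[0]/q[2]*c["fx"]+c["cx"],q[1]/q[2]*c["fy"]+c["cy"]
def snap(n,f):
    c=ctrl.get_calibration(n); im=ctrl.snapshot(n); cv2.imwrite("pics/"+f+".png",im[:,:,::-1]); return c,im
E
python3 - <<'E'
from h import *
for n in("scene","side","wrist"):
    c,im=snap(n,n+"0"); print(n,{k:np.round(v,3).tolist() for k,v in c.items()})
a=[cv2.imread(f"pics/{n}0.png") for n in("scene","side")]
s=ctrl.sense(); print(s)
E
```

```text
pics
scene {'fx': 493.031, 'fy': 493.031, 'cx': 319.564, 'cy': 199.924, 'xyz': [-0.004, 1.053, 0.597], 'orientation': [0.137, -0.233, 0.822, -0.502]}
side {'fx': 444.024, 'fy': 444.024, 'cx': 319.683, 'cy': 201.628, 'xyz': [0.415, -0.559, 0.645], 'orientation': [-0.425, 0.899, -0.103, 0.037]}
wrist {'fx': 309.415, 'fy': 309.415, 'cx': 318.836, 'cy': 200.651, 'xyz': [0.17, 0.527, 0.385], 'orientation': [0.108, 0.837, 0.532, 0.068]}
{'t': 0.15, 'joint_pos': array([ 9.30196845e-01,  2.59231542e-01,  1.53576842e+00, -3.83136208e-05,
        1.34798576e+00, -2.02802645e-01]), 'qd': array([-0.00021445, -0.00239237, -0.00282518,  0.00068334,  0.00133357,
        0.00043099]), 'joint_torque': array([ 1.45085854e-03, -4.37643600e+01, -2.84231722e+01,  7.18332315e-02,
        3.80746764e-02, -1.03508892e-04]), 'ee_pos': array([0.23292666, 0.49781532, 0.21800395]), 'orientation': array([-2.68055580e-04,  2.17150263e-01,  9.76137940e-01, -6.43157075e-04]), 'contact_force': array([ 0.31027846, -0.15422644, -0.45926585]), 'wrist_torque': array([-0.03294508, -0.00464015, -0.02374619]), 'grasp_force': 0.0, 'width': 0.09282812604431293}
```

View pics/scene0.png

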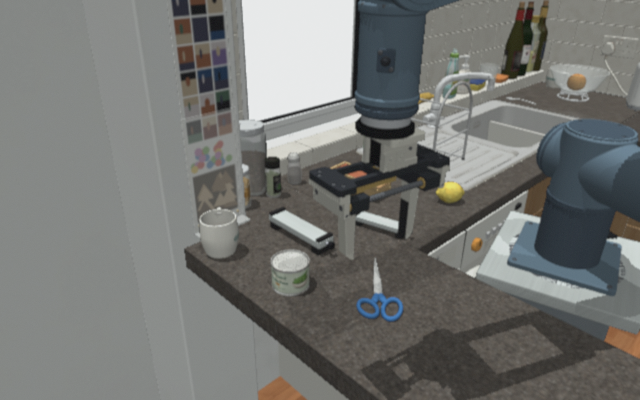

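View pics/side0.png

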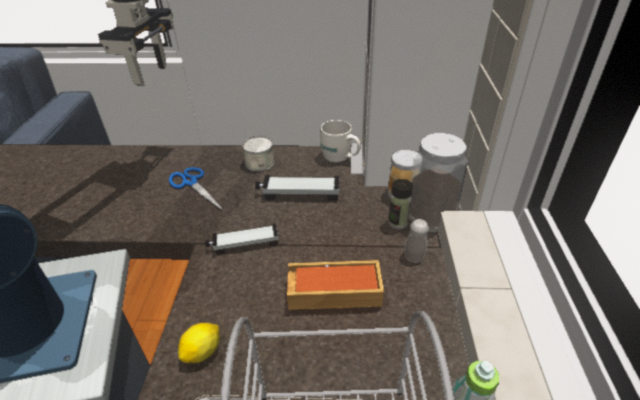

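The side view shows the tray with the red stone at about (335,283). There are two holder-like bars: A at (299,187) and B at (244,237). A looks larger, so I'll measure both and check an enlarged crop.

```bash
python3 - <<'E'
from h import *
c=ctrl.get_calibration("side"); im=cv2.imread("pics/side0.png"); hsv=cv2.cvtColor(im,cv2.COLOR_BGR2HSV)
def rect(m,z,nm):
    n,l,st,_=cv2.connectedComponentsWithStats(m); i=1+np.argmax(st[1:,4])
    k=cv2.findContours((l==i).astype('u1'),0,1)[0][0][:,0]
    P=np.array([onz(c,u,v,z)[:2] for u,v in k]); r=cv2.minAreaRect((P*1000).astype('f4'))
    print(nm,st[i],np.round(r[0],1),np.round(r[1],1),round(r[2],2)); print(np.round(cv2.boxPoints(r)).tolist())
H,S,V=[hsv[...,i].astype(int) for i in range(3)]
def box(m,a,b,d,e): o=np.zeros(m.shape,'u1'); o[b:e,a:d]=m[b:e,a:d]; return o
rect(box((H<10)&(S>150),270,250,400,320),.048,"stone")
rect(box((H<30)&(S>90),270,250,400,320),.0495,"tray")
br=(V>150)&(S<60)
rect(box(br,250,170,350,205),.035,"A"); rect(box(br,205,220,285,255),.035,"B")
crop=im[160:320,190:400]; cv2.imwrite("pics/crop.png",cv2.resize(crop,None,fx=3.6,fy=3.6,interpolation=cv2.INTER_CUBIC))
E
```

```text
stone [ 297  266   80   25 1163] [541.4 -59.7] [ 50.6 136. ] 78.88
[[470.0, -71.0], [603.0, -98.0], [613.0, -48.0], [480.0, -22.0]]
tray [ 286  259   99   56 4723] [534.6 -78. ] [116.4 167.1] 79.09
[[441.0, -119.0], [606.0, -151.0], [628.0, -37.0], [464.0, -5.0]]
A [267 177  67  13 793] [534.  241.7] [ 45.3 148.5] 75.78
[[457.0, 238.0], [600.0, 201.0], [612.0, 245.0], [468.0, 282.0]]
B [217 226  57  20 656] [394.8  98.7] [ 33.9 109.9] 89.19
[[340.0, 83.0], [450.0, 81.0], [450.0, 115.0], [340.0, 116.0]]
```

View pics/crop.png

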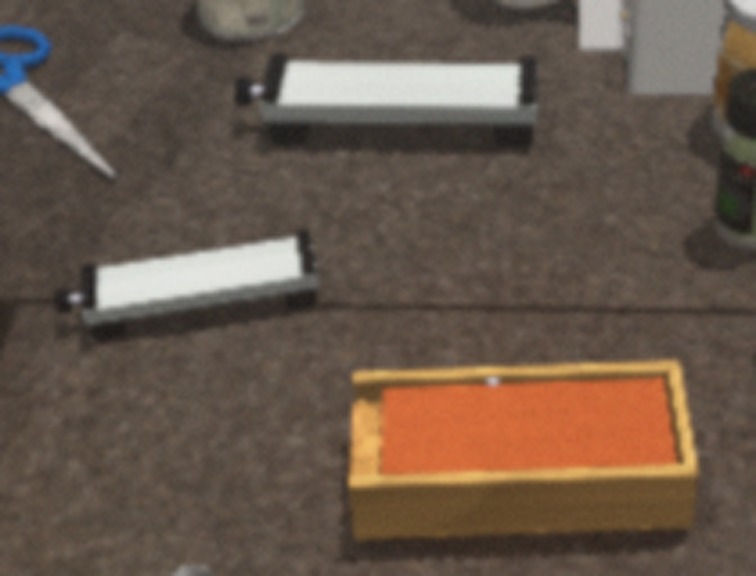

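A at (299,187) measures 148 x 45 mm between its stops, which matches the holder's 150 x 44. B at (244,237) is only 110 x 34, so A is the one meant. The crop confirms it, and also shows the stud in the tray's far rail and the mouth on the left.

Next I'll work out the move to above the tray.

```bash
cat >> h.py <<'E'
def plan(p,yaw=None):
    """offset(cm, tool axes), turn for TCP pos p and tool-y axis at yaw (deg) pointing down, from the measured pose"""
    s=ctrl.sense(); M=rot(s["orientation"]); off=M.T@(np.array(p)-s["ee_pos"])*100
    t=np.zeros(3)
    if yaw is not None:
        a=np.radians(yaw); y=np.array([np.cos(a),np.sin(a),0]); z=np.array([0,0,-1.]); G=np.c_[np.cross(y,z),y,z]
        t=R.from_matrix(M.T@G).as_rotvec()
    print("off",np.round(off,2).tolist(),"turn",np.round(t,3).tolist())
E
python3 - <<'E'
from h import *
plan([.53,-.055,.22],79)
c=ctrl.get_calibration("side")
for n,u,v in(("jar",399,226),("salt",415,261),("tin",259,168),("mug",336,160)): print(n,np.round(onz(c,u,v,0),3))
w=ctrl.get_calibration("wrist");s=ctrl.sense();M=rot(s["orientation"]);print(M.T@(np.array(w["xyz"])-s["ee_pos"]), M.T@rot(w["orientation"]))
E
```

```text
off [-50.34, -37.47, -0.16] turn [-0.001, -0.0, -0.246]
jar [0.717 0.087 0.   ]
salt [ 0.712 -0.016  0.   ]
tin [0.451 0.375 0.   ]
mug [0.648 0.361 0.   ]
[ 0.06960371 -0.00042558 -0.16663942] [[-2.05229621e-04 -9.67306124e-01 -2.53611556e-01]
 [ 9.99999979e-01 -1.99319333e-04 -4.89993640e-05]
 [-3.15230130e-06 -2.53611561e-01  9.67306144e-01]]
```

>>> move_arm(series=[{"offset":[-3,-2.2,0],"turn":[0,0,-0.05],"hand":0},{"offset":[-7,-5.2,0],"turn":[0,0,-0.1],"hand":0.5},{"offset":[-11.5,-8.5,0],"turn":[0,0,-0.15],"hand":1},{"offset":[-15.5,-11.5,0],"turn":[0,0,-0.2],"hand":1},{"offset":[-19.5,-14.5,0],"turn":[0,0,-0.246],"hand":1}], grip_force=5)

```text
t: 0.65
ee_pos: [0.3459, 0.2876, 0.2186]
orientation: [0.0, 0.094, 0.996, -0.0]
contact_force: [0.5, -0.7, -0.7]
width: 0.0578
grasp_force: 0.0
```

```bash
python3 - <<'E'
from h import *
plan([.53,-.055,.22],79)
E
```

```text
off [-24.52, -30.19, -0.14] turn [-0.0, 0.0, 0.003]
```

>>> move_arm(series=[{"offset":[-3,-3.6,0],"turn":[0,0,0],"hand":1},{"offset":[-6,-7.2,0],"turn":[0,0,0],"hand":1},{"offset":[-9,-11,0],"turn":[0,0,0],"hand":1},{"offset":[-12,-14.8,0],"turn":[0,0,0],"hand":1},{"offset":[-15,-18.5,0],"turn":[0,0,0],"hand":1}])

```text
t: 1.15
ee_pos: [0.4579, 0.0771, 0.2186]
orientation: [0.0, 0.096, 0.995, 0.0]
contact_force: [0.5, 0.0, -0.8]
width: 0.0176
grasp_force: 0.0
```

```bash
python3 - <<'E'
from h import *
plan([.53,-.055,.22],79)
E
```

```text
off [-9.6, -11.59, -0.14] turn [0.0, 0.0, -0.0]
```

>>> move_arm(series=[{"offset":[-3.2,-3.8,0],"turn":[0,0,0],"hand":1},{"offset":[-6,-7.2,0],"turn":[0,0,0],"hand":1},{"offset":[-9,-11,0],"turn":[0,0,0],"hand":1},{"offset":[-9.5,-11.5,0],"turn":[0,0,0],"hand":1},{"offset":[-9.5,-11.5,0],"turn":[0,0,0],"hand":1}])

```text
t: 1.65
ee_pos: [0.529, -0.0531, 0.2179]
orientation: [-0.001, 0.097, 0.995, 0.0]
contact_force: [0.2, 0.5, 0.3]
width: 0.0004
grasp_force: 0.0
```

```bash
python3 - <<'E'
from h import *
print(ctrl.sense()["ee_pos"],ctrl.sense()["contact_force"])
c,im=snap("wrist","w1"); print(proj(c,(.537,-.056,.048)))
E
```

```text
[ 0.52900437 -0.05310293  0.2179038 ] [0.21998845 0.50515968 0.29166162]
(np.float64(318.1146912830994), np.float64(192.11128266692512))
```

View pics/w1.png

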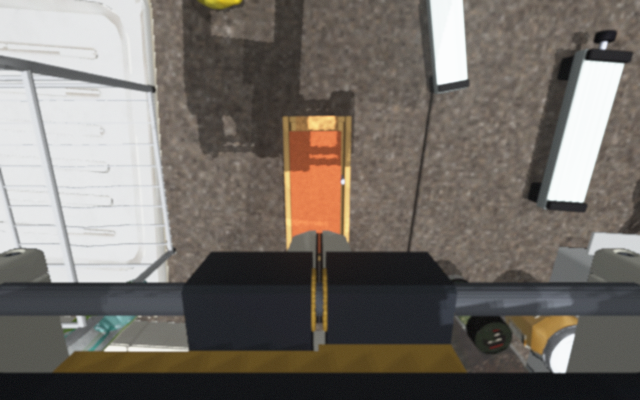

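The wrist view shows the tray at cols 284–351, with its mouth at row ~116. The stone's near end is at row ~130, the stud at (343,181), and the holder's seat at right around (585,130). I'll measure all of these.

```bash
python3 - <<'E'
from h import *
c=ctrl.get_calibration("wrist"); im=cv2.imread("pics/w1.png"); hsv=cv2.cvtColor(im,cv2.COLOR_BGR2HSV).astype(int)
H,S,V=hsv[...,0],hsv[...,1],hsv[...,2]
f=lambda u,v,z:np.round(onz(c,u,v,z)*1000,1)[:2]
red=(H<10)&(S>150); woody=(H<32)&(S>80)&(V>60)
for r in (140,160,200,220):
    x=np.where(red[r,270:360])[0]+270; w=np.where(woody[r,270:360])[0]+270
    print(r,"red",x.min(),x.max(),f(x.min(),r,.048),f(x.max()+1,r,.048),"tray",w.min(),w.max(),f(w.min(),r,.0495),f(w.max()+1,r,.0495))
x=np.where(red[100:240,312])[0]+100; print("stone end",x.min(),f(315,x.min(),.048))
for u in(286,348):
    w=np.where(woody[90:240,u])[0]+90; print("rail end",u,w.min(),f(u,w.min(),.0495))
print("stud",f(343,181,.047))
m=((V>150)&(S<60)).astype('u1'); o=np.zeros_like(m); o[30:225,530:640]=m[30:225,530:640]
n,l,st,_=cv2.connectedComponentsWithStats(o); i=1+np.argmax(st[1:,4]); k=cv2.findContours((l==i).astype('u1'),0,1)[0][0][:,0]
P=np.array([onz(c,u,v,.035)[:2]*1000 for u,v in k],'f4'); r=cv2.minAreaRect(P); print("holder",st[i],r,np.round(cv2.boxPoints(r),1).tolist())
E
```

```text
140 red 290 339 [474.4 -73. ] [484.7 -20.5] tray 283 351 [472.9 -80.2] [487.   -8.1]
160 red 291 339 [495.5 -76.6] [505.8 -24.3] tray 283 350 [493.7 -84.9] [507.8 -12.6]Traceback (most recent call last):
  File "<stdin>", line 8, in <module>
    return umr_minimum(a, axis, None, out, keepdims, initial, where)
ValueError: zero-size array to reduction operation minimum which has no identity
```

```bash
python3 - <<'E'
from h import *
c=ctrl.get_calibration("wrist"); im=cv2.imread("pics/w1.png"); hsv=cv2.cvtColor(im,cv2.COLOR_BGR2HSV).astype(int)
H,S,V=hsv[...,0],hsv[...,1],hsv[...,2]
f=lambda u,v,z:np.round(onz(c,u,v,z)*1000,1)[:2]
print("end profile u=300",[(r,hsv[r,300].tolist(),) for r in range(112,136,2)])
print("row 215",[(u,hsv[215,u].tolist()) for u in (286,300,320,335)])
woody=(H<32)&(S>80)&(V>60)
for u in(286,348):
    w=np.where(woody[90:200,u])[0]+90; print("rail end",u,w.min(),f(u,w.min(),.0495))
print("stone end",f(300,130,.048),"stud",f(343,181,.047))
m=((V>150)&(S<60)).astype('u1'); o=np.zeros_like(m); o[30:225,530:640]=m[30:225,530:640]
n,l,st,_=cv2.connectedComponentsWithStats(o); i=1+np.argmax(st[1:,4]); k=cv2.findContours((l==i).astype('u1'),0,1)[0][0][:,0]
P=np.array([onz(c,u,v,.035)[:2]*1000 for u,v in k],'f4'); r=cv2.minAreaRect(P); print("holder",st[i],r,np.round(cv2.boxPoints(r),1).tolist())
E
```

```text
end profile u=300 [(112, [15, 52, 69]), (114, [14, 61, 71]), (116, [15, 121, 114]), (118, [16, 140, 149]), (120, [16, 140, 153]), (122, [16, 140, 149]), (124, [16, 139, 149]), (126, [16, 140, 153]), (128, [16, 143, 150]), (130, [14, 147, 139]), (132, [9, 168, 140]), (134, [9, 172, 144])]
row 215 [(286, [19, 120, 217]), (300, [10, 166, 232]), (320, [10, 167, 231]), (335, [10, 164, 231])]
rail end 286 115 [448.5 -71.5]
rail end 348 115 [460.9  -7.9]
stone end [466.3 -60.4] stud [529.5 -25. ]
holder [ 547   60   78  143 5770] ((531.9990234375, 245.352783203125), (45.69743728637695, 151.65536499023438), 74.89675903320312) [[452.79998779296875, 243.10000610351562], [599.2999877929688, 203.5], [611.2000122070312, 247.6999969482422], [464.70001220703125, 287.20001220703125]]
```

```bash
python3 - <<'E'
from h import *
plan([.524,-.0553,.056],78.8)
E
```

```text
off [0.33, -0.45, 16.2] turn [0.001, -0.002, 0.002]
```

>>> move_arm(series=[{"offset":[0.1,-0.1,4.5],"turn":[0,0,0],"hand":1},{"offset":[0.3,-0.4,9],"turn":[0,0,0],"hand":1},{"offset":[0.33,-0.45,13],"turn":[0,0,0],"hand":1},{"offset":[0.33,-0.45,16],"turn":[0,0,0],"hand":1},{"offset":[0.33,-0.45,16.2],"turn":[0,0,0],"hand":1}])

```text
t: 2.2
ee_pos: [0.5208, -0.0527, 0.0533]
orientation: [-0.004, 0.095, 0.995, 0.001]
contact_force: [0.5, -0.7, -0.1]
width: 0.0001
grasp_force: 0.0
```

>>> move_arm(series=[{"offset":[0,0,0],"turn":[0,0,0],"hand":1},{"offset":[0,0,0.1],"turn":[0,0,0],"hand":1},{"offset":[0,0,0.2],"turn":[0,0,0],"hand":1},{"offset":[0,0,0.3],"turn":[0,0,0],"hand":1},{"offset":[0,0,0.4],"turn":[0,0,0],"hand":1}])

```text
t: 2.7
ee_pos: [0.5253, -0.0559, 0.0535]
orientation: [0.001, 0.096, 0.995, -0.0]
contact_force: [-0.3, 0.3, -0.2]
width: 0.0002
grasp_force: 0.0
```

>>> move_arm(series=[{"offset":[0,0,0.05],"turn":[0,0,0],"hand":1},{"offset":[0,0,0.1],"turn":[0,0,0],"hand":1},{"offset":[0,0,0.15],"turn":[0,0,0],"hand":1},{"offset":[0,0,0.2],"turn":[0,0,0],"hand":1},{"offset":[0,0,0.2],"turn":[0,0,0],"hand":1}])

```text
t: 3.2
ee_pos: [0.5247, -0.0557, 0.0505]
orientation: [-0.0, 0.096, 0.995, 0.0]
contact_force: [0.0, -0.3, -0.2]
width: 0.0008
grasp_force: 0.0
```

>>> move_arm(series=[{"offset":[0,0,0.05],"turn":[0,0,0],"hand":1},{"offset":[0,0,0.1],"turn":[0,0,0],"hand":1},{"offset":[0,0,0.15],"turn":[0,0,0],"hand":1},{"offset":[0,0,0.2],"turn":[0,0,0],"hand":1},{"offset":[0,0,0.2],"turn":[0,0,0],"hand":1}])

```text
t: 3.7
ee_pos: [0.5247, -0.0557, 0.0486]
orientation: [-0.0, 0.096, 0.995, 0.0]
contact_force: [0.8, -0.8, 0.7]
width: 0.0004
grasp_force: 0.0
```

>>> move_arm(series=[{"offset":[0,0,0.03],"turn":[0,0,0],"hand":1},{"offset":[0,0,0.06],"turn":[0,0,0],"hand":1},{"offset":[0,0,0.1],"turn":[0,0,0],"hand":1},{"offset":[0,0,0.1],"turn":[0,0,0],"hand":1}])

```text
t: 4.1
ee_pos: [0.5249, -0.0558, 0.0478]
orientation: [0.0, 0.096, 0.995, -0.0]
contact_force: [-0.1, -0.1, 0.5]
width: 0.0001
grasp_force: 0.8
```

>>> move_arm(series=[{"offset":[0,0,0.03],"turn":[0,0,0],"hand":1},{"offset":[0,0,0.06],"turn":[0,0,0],"hand":1},{"offset":[0,0,0.1],"turn":[0,0,0],"hand":1},{"offset":[0,0,0.1],"turn":[0,0,0],"hand":1}])

```text
t: 4.5
ee_pos: [0.5251, -0.0558, 0.0469]
orientation: [0.0, 0.096, 0.995, -0.0]
contact_force: [0.2, 0.5, 3.7]
width: 0.0006
grasp_force: 2.0
```

>>> move_arm(series=[{"offset":[0,0,0.03],"turn":[0,0,0],"hand":1},{"offset":[0,0,0.06],"turn":[0,0,0],"hand":1},{"offset":[0,0,0.1],"turn":[0,0,0],"hand":1},{"offset":[0,0,0.1],"turn":[0,0,0],"hand":1}])

```text
t: 4.9
ee_pos: [0.5252, -0.0558, 0.046]
orientation: [0.0, 0.096, 0.995, -0.0]
contact_force: [-0.8, 1.1, 6.1]
width: 0.0008
grasp_force: 2.8
```

>>> move_arm(series=[{"offset":[0,0,0.04],"turn":[0,0,0],"hand":1},{"offset":[0,0,0.07],"turn":[0,0,0],"hand":1},{"offset":[0.1,0,0.07],"turn":[0,0,0],"hand":1},{"offset":[0.2,0,0.065],"turn":[0,0,0],"hand":1},{"offset":[0.3,0,0.06],"turn":[0,0,0],"hand":1}])

```text
t: 5.4
ee_pos: [0.524, -0.0556, 0.0461]
orientation: [0.002, 0.096, 0.995, -0.0]
contact_force: [3.8, 0.0, 6.3]
width: 0.0004
grasp_force: 3.2
```

>>> move_arm(series=[{"offset":[0,0,0.03],"turn":[0,0,0],"hand":1},{"offset":[0,0,0.06],"turn":[0,0,0],"hand":1},{"offset":[0.1,0,0.06],"turn":[0,0,0],"hand":1},{"offset":[0.2,0,0.06],"turn":[0,0,0],"hand":1},{"offset":[0.3,0,0.05],"turn":[0,0,0],"hand":1}])

```text
t: 5.9
ee_pos: [0.5216, -0.0551, 0.0459]
orientation: [0.003, 0.096, 0.995, -0.0]
contact_force: [3.0, 0.6, 7.7]
width: 0.0006
grasp_force: 3.8
```

>>> move_arm(series=[{"offset":[0.12,0,0],"turn":[0,0,0],"hand":1},{"offset":[0.24,0,0],"turn":[0,0,0],"hand":1},{"offset":[0.36,0,-0.01],"turn":[0,0,0],"hand":1},{"offset":[0.48,0,-0.02],"turn":[0,0,0],"hand":1},{"offset":[0.6,0,-0.03],"turn":[0,0,0],"hand":1}])

```text
t: 6.4
ee_pos: [0.5158, -0.054, 0.0463]
orientation: [0.003, 0.096, 0.995, -0.0]
contact_force: [3.8, 1.1, 8.0]
width: 0.0002
grasp_force: 4.0
```

```bash
cat >> h.py <<'E'
TO=np.array([.535,-.0555]); TU=np.array([.9816,-.1908]); TV=np.array([.1908,.9816])
def stone_end(f):
    c,im=snap("side",f); h=cv2.cvtColor(im,cv2.COLOR_RGB2HSV).astype(int)
    m=((h[...,0]<11)&(h[...,1]>140)).astype('u1'); m[:255]=0; m[320:]=0; m[:,:240]=0; m[:,400:]=0
    m=cv2.morphologyEx(m,cv2.MORPH_OPEN,np.ones((3,3),'u1'))
    v,u=np.nonzero(m); P=np.array([onz(c,a,b,.048)[:2]-TO for a,b in zip(u,v)]); x=P@TU*1000; y=P@TV*1000
    print("stone x %.1f..%.1f"%(np.percentile(x,.5),np.percentile(x,99.5)),"y %.1f..%.1f"%(np.percentile(y,1),np.percentile(y,99)))
    s=ctrl.sense(); p=s["ee_pos"]; print("tcp tray",np.round([(p[:2]-TO)@TU*1000,(p[:2]-TO)@TV*1000,p[2]*1000],1),s["contact_force"].round(1),s["t"])
E
python3 - <<'E'
from h import *
im0=cv2.imread("pics/side0.png")[:,:,::-1]
stone_end("s1")
o=ctrl.snapshot; ctrl_snap=lambda n:im0
import h; h.ctrl=type("C",(),{"snapshot":staticmethod(ctrl_snap),"get_calibration":staticmethod(ctrl.get_calibration),"sense":staticmethod(ctrl.sense)}); h.stone_end("s0b")
E
```

```text
stone x -70.9..65.0 y -28.9..19.8
tcp tray [-19.4  -2.2  46.3] [3.2 0.8 7.9] 6.45
stone x -61.0..75.3 y -28.6..22.9
tcp tray [-19.4  -2.2  46.3] [3.2 0.8 7.9] 6.45
```

>>> move_arm(series=[{"offset":[0.15,0,-0.005],"turn":[0,0,0],"hand":1},{"offset":[0.3,0,-0.015],"turn":[0,0,0],"hand":1},{"offset":[0.45,0,-0.02],"turn":[0,0,0],"hand":1},{"offset":[0.6,0,-0.03],"turn":[0,0,0],"hand":1},{"offset":[0.75,0,-0.035],"turn":[0,0,0],"hand":1}])

```text
t: 6.95
ee_pos: [0.5086, -0.0526, 0.0467]
orientation: [0.003, 0.096, 0.995, -0.0]
contact_force: [4.1, 0.6, 8.5]
width: 0.0004
grasp_force: 4.3
```

>>> move_arm(series=[{"offset":[0.15,0,-0.005],"turn":[0,0,0],"hand":1},{"offset":[0.3,0,-0.01],"turn":[0,0,0],"hand":1},{"offset":[0.45,0,-0.015],"turn":[0,0,0],"hand":1},{"offset":[0.6,0,-0.02],"turn":[0,0,0],"hand":1},{"offset":[0.7,0,-0.03],"turn":[0,0,0],"hand":1}])

```text
t: 7.45
ee_pos: [0.5019, -0.0513, 0.0471]
orientation: [0.003, 0.096, 0.995, -0.0]
contact_force: [3.2, 1.0, 8.6]
width: 0.0005
grasp_force: 4.5
```

>>> move_arm(series=[{"offset":[0.15,0,-0.01],"turn":[0,0,0],"hand":1},{"offset":[0.3,0,-0.015],"turn":[0,0,0],"hand":1},{"offset":[0.45,0,-0.02],"turn":[0,0,0],"hand":1},{"offset":[0.6,0,-0.025],"turn":[0,0,0],"hand":1},{"offset":[0.7,0,-0.03],"turn":[0,0,0],"hand":1}])

```text
t: 7.95
ee_pos: [0.4951, -0.05, 0.0475]
orientation: [0.003, 0.096, 0.995, -0.0]
contact_force: [4.5, 1.1, 9.9]
width: 0.0005
grasp_force: 4.7
```

```bash
python3 -c "
from h import *
stone_end('s2')"
```

```text
stone x -93.1..44.2 y -31.2..20.9
tcp tray [-40.4  -2.2  47.5] [3.9 1.1 9. ] 8.0
```

>>> move_arm(series=[{"offset":[0.12,0,-0.015],"turn":[0,0,0],"hand":1},{"offset":[0.25,0,-0.02],"turn":[0,0,0],"hand":1},{"offset":[0.38,0,-0.025],"turn":[0,0,0],"hand":1},{"offset":[0.5,0,-0.03],"turn":[0,0,0],"hand":1},{"offset":[0.6,0,-0.03],"turn":[0,0,0],"hand":1}])

```text
t: 8.5
ee_pos: [0.4893, -0.0488, 0.0478]
orientation: [0.004, 0.096, 0.995, -0.0]
contact_force: [4.1, 0.7, 9.9]
width: 0.0005
grasp_force: 4.8
```

>>> move_arm(series=[{"offset":[0.05,0,-0.015],"turn":[0,0,0],"hand":1},{"offset":[0.2,0,-0.025],"turn":[0,0,0],"hand":1},{"offset":[0.35,0,-0.03],"turn":[0,0,0],"hand":1},{"offset":[0.5,0,-0.035],"turn":[0,0,0],"hand":1},{"offset":[0.6,0,-0.035],"turn":[0,0,0],"hand":1}])

```text
t: 9.0
ee_pos: [0.4832, -0.0477, 0.048]
orientation: [0.003, 0.096, 0.995, -0.0]
contact_force: [3.7, 1.3, 9.8]
width: 0.0005
grasp_force: 4.6
```

>>> move_arm(series=[{"offset":[0.05,0,-0.02],"turn":[0,0,0],"hand":1},{"offset":[0.2,0,-0.03],"turn":[0,0,0],"hand":1},{"offset":[0.35,0,-0.035],"turn":[0,0,0],"hand":1},{"offset":[0.5,0,-0.04],"turn":[0,0,0],"hand":1},{"offset":[0.6,0,-0.04],"turn":[0,0,0],"hand":1}])

```text
t: 9.5
ee_pos: [0.4769, -0.0465, 0.0482]
orientation: [0.003, 0.096, 0.995, -0.0]
contact_force: [3.8, 1.7, 8.8]
width: 0.0006
grasp_force: 4.1
```

```bash
python3 -c "
from h import *
stone_end('s3')"
```

```text
stone x -110.2..26.3 y -32.8..22.0
tcp tray [-58.9  -2.2  48.2] [3.  1.  8.6] 9.55
```

>>> move_arm(series=[{"offset":[0.1,0,-0.01],"turn":[0,0,0],"hand":1},{"offset":[0.3,0,-0.015],"turn":[0,0,0],"hand":1},{"offset":[0.5,0,-0.02],"turn":[0,0,0],"hand":1},{"offset":[0.7,0,-0.025],"turn":[0,0,0],"hand":1},{"offset":[0.8,0,-0.025],"turn":[0,0,0],"hand":1}])

```text
t: 10.05
ee_pos: [0.4686, -0.0449, 0.0482]
orientation: [0.002, 0.096, 0.995, -0.0]
contact_force: [3.4, 0.9, 7.5]
width: 0.0004
grasp_force: 3.6
```

```bash
python3 -c "
from h import *
stone_end('s4')"
```

```text
stone x -118.6..17.5 y -32.8..22.2
tcp tray [-67.3  -2.2  48.2] [3.2 1.2 7.9] 10.1
```

>>> move_arm(series=[{"offset":[0,0,-0.5],"turn":[0,0,0],"hand":1},{"offset":[0,0,-3],"turn":[0,0,0],"hand":0.5},{"offset":[1,0,-7.5],"turn":[0,0,0],"hand":0},{"offset":[2,0,-11.5],"turn":[0,0,0],"hand":-0.8},{"offset":[2,0,-12],"turn":[0,0,0],"hand":-0.8}])

```text
t: 10.6
ee_pos: [0.4479, -0.041, 0.1712]
orientation: [0.003, 0.096, 0.995, -0.001]
contact_force: [0.8, -1.4, -0.6]
width: 0.028
grasp_force: 0.0
```

>>> move_arm(series=[{"offset":[0,0,0],"turn":[0,0,0],"hand":-0.8},{"offset":[0,0,0],"turn":[0,0,0],"hand":-0.8},{"offset":[0,0,0],"turn":[0,0,0],"hand":-0.8}])

```text
t: 10.9
ee_pos: [0.4457, -0.0402, 0.1654]
orientation: [-0.002, 0.096, 0.995, 0.0]
contact_force: [-0.3, 0.1, -0.0]
width: 0.0518
grasp_force: 0.0
```

```bash
python3 - <<'E'
from h import *
s=ctrl.sense(); print(s["ee_pos"],s["width"],s["contact_force"].round(1))
c,im=snap("wrist","w2")
E
```

```text
[ 0.44569893 -0.04023584  0.1653644 ] 0.05179370712759674 [-0.3  0.1 -0. ]
```

View pics/w2.png

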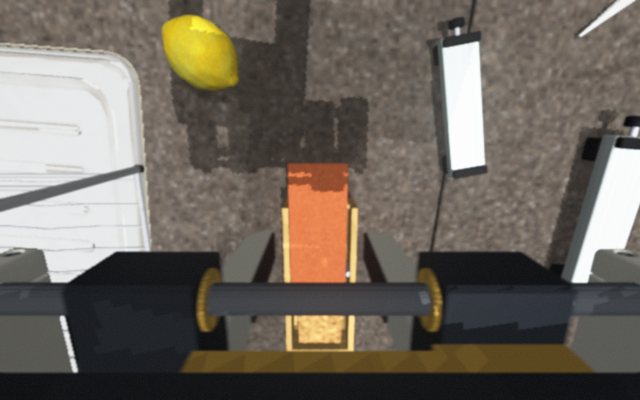

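The stone overhangs flat: its end is at row 163 (cols 288–349) and the rail ends are at row ~206. I'll compute the overhang and where to grip.

```bash
python3 - <<'E'
from h import *
c=ctrl.get_calibration("wrist"); im=cv2.imread("pics/w2.png"); hsv=cv2.cvtColor(im,cv2.COLOR_BGR2HSV).astype(int)
red=(hsv[...,0]<12)&(hsv[...,1]>140)
f=lambda u,v,z:np.round(onz(c,u,v,z)[:2]*1000,1)
for r in(170,180,190,200):
    x=np.where(red[r,270:370])[0]+270; a,b=f(x.min(),r,.048),f(x.max()+1,r,.048); print(r,x.min(),x.max(),a,b,(a+b)/2)
w=(hsv[...,0]<32)&(hsv[...,1]>80)&(hsv[...,2]>90)
for u in(295,318,342): v=np.where(red[140:240,u])[0].min()+140; print("end",u,v,f(u,v,.048))
for u in(285,353): v=np.where(w[150:240,u])[0].min()+150; print("rail",u,v,f(u,v,.0495))
E
```

```text
170 288 347 [415.8 -64. ] [426.4  -9.5] [421.1  -36.75]
180 288 346 [425. -66.] [435.5 -12. ] [430.25 -39.  ]
190 288 347 [434.3 -68.1] [445.1 -12.7] [439.7 -40.4]
200 288 347 [443.8 -70.2] [454.7 -14.3] [449.25 -42.25]
end 295 163 [410.7 -56.3]
end 318 163 [414.8 -35.5]
end 342 163 [419.  -13.8]
rail 285 206 [448.7 -74. ]
rail 353 199 [454.2  -9.6]
```

```bash
python3 - <<'E'
from h import *
plan([.443,-.0411,.025],78.95)
E
```

```text
off [0.21, -0.14, 14.05] turn [0.0, -0.003, 0.001]
```

>>> move_arm(series=[{"offset":[0,0,1],"turn":[0,0,0],"hand":-1},{"offset":[0.1,0,4],"turn":[0,0,0],"hand":-1},{"offset":[0.2,-0.1,7],"turn":[0,0,0],"hand":-1},{"offset":[0.2,-0.1,8],"turn":[0,0,0],"hand":-1},{"offset":[0.2,-0.1,8],"turn":[0,0,0],"hand":-1}])

```text
t: 11.45
ee_pos: [0.443, -0.0407, 0.0852]
orientation: [-0.002, 0.096, 0.995, 0.001]
contact_force: [-0.8, -0.2, 1.0]
width: 0.092
grasp_force: 0.0
```

>>> move_arm(series=[{"offset":[0,0,0],"turn":[0,0,0],"hand":-1},{"offset":[0,0,0],"turn":[0,0,0],"hand":-1}])

```text
t: 11.65
ee_pos: [0.4457, -0.0415, 0.0882]
orientation: [0.001, 0.096, 0.995, -0.0]
contact_force: [-0.1, 0.4, 0.8]
width: 0.0928
grasp_force: 0.0
```

```bash
python3 - <<'E'
from h import *
plan([.443,-.0411,.025],78.95); print(ctrl.sense()["width"],ctrl.sense()["ee_pos"])
E
```

```text
off [0.28, -0.01, 6.32] turn [-0.0, 0.002, 0.001]
0.09279760483621126 [ 0.44567834 -0.04150025  0.08819963]
```

>>> move_arm(series=[{"offset":[0.1,0,2],"turn":[0,0,0],"hand":-1},{"offset":[0.25,0,4],"turn":[0,0,0],"hand":-1},{"offset":[0.25,0,5.8],"turn":[0,0,0],"hand":-1},{"offset":[0.25,0,6.3],"turn":[0,0,0],"hand":-1},{"offset":[0.25,0,6.3],"turn":[0,0,0],"hand":-1}])

```text
t: 12.15
ee_pos: [0.4424, -0.0408, 0.0244]
orientation: [0.0, 0.096, 0.995, -0.0]
contact_force: [-0.3, 0.3, -0.1]
width: 0.0931
grasp_force: 0.0
```

>>> move_arm(series=[{"offset":[0,0,0],"turn":[0,0,0],"hand":-0.5},{"offset":[0,0,0],"turn":[0,0,0],"hand":-0.25},{"offset":[0,0,0],"turn":[0,0,0],"hand":-0.2}], grip_force=5)

```text
t: 12.45
ee_pos: [0.4428, -0.0409, 0.0249]
orientation: [0.001, 0.096, 0.995, -0.0]
contact_force: [0.4, -0.5, 0.0]
width: 0.0736
grasp_force: 0.0
```

```bash
python3 - <<'E'
from h import *
plan([.443,-.0411,.025],78.95); s=ctrl.sense(); print(s["width"],s["ee_pos"],s["contact_force"].round(1))
E
```

```text
off [-0.02, -0.02, -0.01] turn [-0.0, 0.002, 0.001]
0.07360290706588213 [ 0.44279941 -0.04089381  0.02490454] [ 0.4 -0.5  0. ]
```

>>> move_arm(series=[{"offset":[0,0,0],"turn":[0,0,0],"hand":0.4},{"offset":[0,0,0],"turn":[0,0,0],"hand":0.4},{"offset":[0,0,0],"turn":[0,0,0],"hand":0.4},{"offset":[0,0,0],"turn":[0,0,0],"hand":0.4}], grip_force=5)

```text
t: 12.85
ee_pos: [0.4422, -0.0407, 0.0243]
orientation: [0.0, 0.096, 0.995, -0.0]
contact_force: [-0.5, -0.6, 3.1]
width: 0.056
grasp_force: 5.0
```

>>> move_arm(series=[{"offset":[0,0,0],"turn":[0,0,0],"hand":1},{"offset":[0,0,0],"turn":[0,0,0],"hand":1},{"offset":[0,0,0],"turn":[0,0,0],"hand":1}], grip_force=35)

```text
t: 13.15
ee_pos: [0.4423, -0.0407, 0.0243]
orientation: [0.0, 0.096, 0.995, -0.0]
contact_force: [-0.6, 0.7, 4.5]
width: 0.0555
grasp_force: 35.0
```

>>> move_arm(series=[{"offset":[0,0,-0.2],"turn":[0,0,0],"hand":1},{"offset":[0,0,-0.6],"turn":[0,0,0],"hand":1},{"offset":[0,0,-1.2],"turn":[0,0,0],"hand":1},{"offset":[0,0,-2],"turn":[0,0,0],"hand":1},{"offset":[0,0,-3],"turn":[0,0,0],"hand":1}])

```text
t: 13.65
ee_pos: [0.4419, -0.0406, 0.0547]
orientation: [-0.0, 0.096, 0.995, 0.0]
contact_force: [0.4, -0.4, -1.7]
width: 0.0557
grasp_force: 35.0
```

>>> move_arm(series=[{"offset":[0,0,-1],"turn":[0,0,0],"hand":1},{"offset":[0,0,-2],"turn":[0,0,0],"hand":1},{"offset":[0,0,-3],"turn":[0,0,0],"hand":1},{"offset":[0,0,-4],"turn":[0,0,0],"hand":1},{"offset":[0,0,-5],"turn":[0,0,0],"hand":1}])

```text
t: 14.15
ee_pos: [0.4421, -0.0407, 0.105]
orientation: [0.0, 0.096, 0.995, -0.0]
contact_force: [-0.2, -1.1, -1.1]
width: 0.0554
grasp_force: 35.0
```

```bash
python3 - <<'E'
from h import *
s=ctrl.sense(); print(s["ee_pos"],s["width"],s["grasp_force"],s["contact_force"].round(1),s["wrist_torque"].round(2))
c,im=snap("side","s5"); snap("wrist","w3")
a=im[140:330,220:420,::-1]; b=cv2.imread("pics/w3.png")
cv2.imwrite("pics/both.png",np.hstack([cv2.resize(a,(400,380)),cv2.resize(b[0:380,120:520],(400,380))]))
E
```

```text
[ 0.44212979 -0.04068593  0.10504799] 0.05536571125667075 34.99965012073517 [-0.2 -1.1 -1.1] [ 0.02  0.13 -0.01]
```

View pics/both.png

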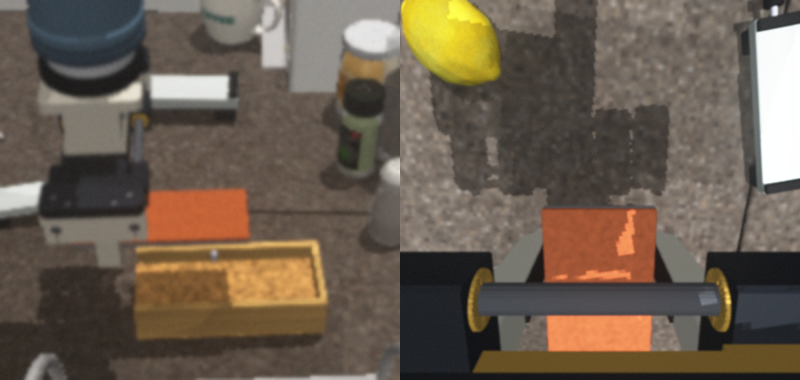

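The side view (left) shows the stone held clear above the empty tray, apparently level. In the wrist view (right) it sits squarely between the fingers. Next I'll carry it beside the holder and measure the holder again from close by.

```bash
python3 - <<'E'
from h import *
c=ctrl.get_calibration("side")
for z in(.118,.123,.128):
  print(z,[np.round(proj(c,[.442+.111*.9816+k*.1908,-.0407-.111*.1908+k*.9816,z]),1) for k in(-.028,.028)],"seen (344,259),(343.5,235.5)")
plan([.53,.12,.21],75.2)
E
```

```text
0.118 [array([343. , 261.7]), array([340.8, 237.3])] seen (344,259),(343.5,235.5)
0.123 [array([343.1, 259.6]), array([340.8, 235.1])] seen (344,259),(343.5,235.5)
0.128 [array([343.1, 257.4]), array([340.9, 233. ])] seen (344,259),(343.5,235.5)
off [-5.49, 17.46, -10.43] turn [-0.0, 0.003, 0.067]
```

>>> move_arm(series=[{"offset":[-0.2,0.5,-2],"turn":[0,0,0.01],"hand":1},{"offset":[-1,2.5,-5],"turn":[0,0,0.02],"hand":1},{"offset":[-2,5.5,-8],"turn":[0,0,0.03],"hand":1},{"offset":[-3,9,-10],"turn":[0,0,0.05],"hand":1},{"offset":[-4,12.5,-10.5],"turn":[0,0,0.067],"hand":1}])

```text
t: 14.75
ee_pos: [0.5071, 0.0753, 0.2117]
orientation: [0.002, 0.13, 0.992, 0.0]
contact_force: [0.9, -0.9, -1.4]
width: 0.0555
grasp_force: 35.0
```

>>> move_arm(series=[{"offset":[-0.7,2,0],"turn":[0,0,0],"hand":1},{"offset":[-1,4,0],"turn":[0,0,0],"hand":1},{"offset":[-1.2,5,0],"turn":[0,0,0],"hand":1},{"offset":[-1.2,5,0],"turn":[0,0,0],"hand":1},{"offset":[-1.2,5,0],"turn":[0,0,0],"hand":1}])

```text
t: 15.25
ee_pos: [0.5291, 0.1191, 0.2086]
orientation: [-0.001, 0.129, 0.992, -0.0]
contact_force: [-0.8, 0.1, -1.9]
width: 0.0556
grasp_force: 35.0
```

```bash
python3 - <<'E'
from h import *
s=ctrl.sense(); print(s["ee_pos"],s["width"],s["contact_force"].round(1))
c,im=snap("wrist","w4"); print(np.round(proj(c,(.533,.2435,.035))), [np.round(proj(c,(.533+a*.967,.2435-a*.255,.035))) for a in(-.075,.075)])
E
```

```text
[0.52910962 0.11913446 0.20862571] 0.055557346097255086 [-0.8  0.1 -1.9]
[430. 159.] [array([436.,  86.]), array([424., 224.])]
```

View pics/w4.png

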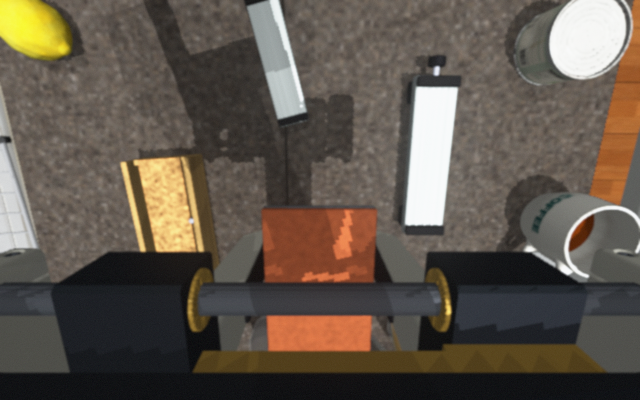

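```bash
python3 - <<'E'
from h import *
c=ctrl.get_calibration("wrist"); im=cv2.imread("pics/w4.png"); hsv=cv2.cvtColor(im,cv2.COLOR_BGR2HSV).astype(int)
m=((hsv[...,2]>165)&(hsv[...,1]<60)).astype('u1'); o=np.zeros_like(m); o[70:235,395:470]=m[70:235,395:470]
n,l,st,_=cv2.connectedComponentsWithStats(o); i=1+np.argmax(st[1:,4]); k=cv2.findContours((l==i).astype('u1'),0,1)[0][0][:,0]
P=np.array([onz(c,u+.5,v+.5,.035)[:2]*1000 for u,v in k],'f4'); r=cv2.minAreaRect(P); B=cv2.boxPoints(r); print(st[i],r,B.round(1).tolist())
d=B[2]-B[1] if np.linalg.norm(B[2]-B[1])>100 else B[1]-B[0]
print("yaw",np.degrees(np.arctan2(d[1],d[0])))
# stone near end, level guess: top z = tcp+.023
s=ctrl.sense(); z=s["ee_pos"][2]+.023
for u in(266,320,372): p=onz(c,u,208,z); q=rot(s["orientation"]).T@(p-s["ee_pos"])*1000; print(u,q.round(1))
E
```

```text
[ 405   87   53  139 5579] ((534.822998046875, 243.12106323242188), (44.31918716430664, 151.4082489013672), 74.81063079833984) [[456.0, 241.60000610351562], [602.0999755859375, 201.89999389648438], [613.7000122070312, 244.6999969482422], [467.6000061035156, 284.29998779296875]]
yaw -15.189368
266 [ 28.3 -26.  -23. ]
320 [ 28.3   0.1 -23. ]
372 [ 28.3  25.2 -23. ]
```

```bash
python3 - <<'E'
from h import *
plan([.4941,.2539,.08],74.9)
E
```

```text
off [6.84, 12.16, 12.87] turn [-0.001, -0.001, 0.004]
```

>>> move_arm(series=[{"offset":[0.7,1.2,0.5],"turn":[0,0,0],"hand":1},{"offset":[2.2,4,1.5],"turn":[0,0,0],"hand":1},{"offset":[4,7.2,3],"turn":[0,0,0],"hand":1},{"offset":[5.8,10.2,5],"turn":[0,0,0],"hand":1},{"offset":[6.8,12.1,7],"turn":[0,0,0.004],"hand":1}])

```text
t: 15.8
ee_pos: [0.4934, 0.2562, 0.1385]
orientation: [-0.0, 0.131, 0.991, 0.001]
contact_force: [1.0, 0.0, -1.5]
width: 0.0555
grasp_force: 35.0
```

>>> move_arm(series=[{"offset":[0,0,1.5],"turn":[0,0,0],"hand":1},{"offset":[0,0,3],"turn":[0,0,0],"hand":1},{"offset":[0,0,4.5],"turn":[0,0,0],"hand":1},{"offset":[0,0,5],"turn":[0,0,0],"hand":1},{"offset":[0,0,5],"turn":[0,0,0],"hand":1}])

```text
t: 16.3
ee_pos: [0.4939, 0.2538, 0.0884]
orientation: [-0.001, 0.131, 0.991, -0.0]
contact_force: [1.2, -0.9, -2.2]
width: 0.0555
grasp_force: 35.0
```

>>> move_arm(series=[{"offset":[0,0,0],"turn":[0,0,0],"hand":1},{"offset":[0,0,0],"turn":[0,0,0],"hand":1}])

```text
t: 16.5
ee_pos: [0.4955, 0.2541, 0.09]
orientation: [0.001, 0.131, 0.991, 0.0]
contact_force: [-0.4, 0.3, -1.3]
width: 0.0554
grasp_force: 35.0
```

```bash
python3 - <<'E'
from h import *
plan([.4941,.2539,.05],74.9); s=ctrl.sense(); print(s["ee_pos"],s["contact_force"].round(1),s["wrist_torque"].round(2))
snap("side","s6"); a=cv2.imread("pics/s6.png")[120:250,200:400]; cv2.imwrite("pics/s6c.png",cv2.resize(a,None,fx=4,fy=4,interpolation=cv2.INTER_CUBIC))
E
```

```text
off [0.13, -0.06, 4.0] turn [0.001, 0.001, 0.0]
[0.49546164 0.25413161 0.09002211] [-0.4  0.3 -1.3] [ 0.02  0.13 -0.04]
```

View pics/s6c.png

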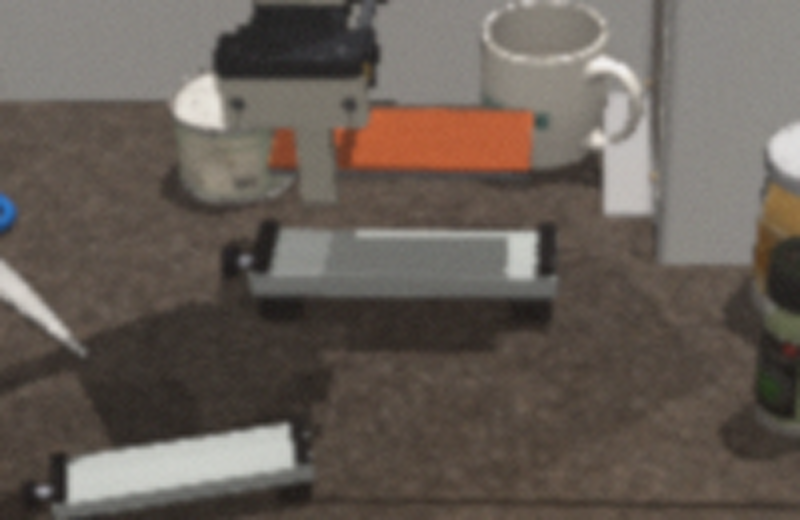

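The stone hangs centred over holder A, with its far end sagging about 0.025 rad. I'll correct that with a small pitch and then lower it slowly.

>>> move_arm(series=[{"offset":[0.05,0,1],"turn":[0,-0.01,0],"hand":1},{"offset":[0.1,-0.05,2.2],"turn":[0,-0.025,0],"hand":1},{"offset":[0.12,-0.05,3.5],"turn":[0,-0.025,0],"hand":1},{"offset":[0.12,-0.05,4.5],"turn":[0,-0.025,0],"hand":1},{"offset":[0.12,-0.05,5],"turn":[0,-0.025,0],"hand":1}])

```text
t: 17.05
ee_pos: [0.4932, 0.2537, 0.0381]
orientation: [0.012, 0.131, 0.991, -0.002]
contact_force: [0.5, 0.1, -1.0]
width: 0.0554
grasp_force: 35.0
```

>>> move_arm(series=[{"offset":[0,0,0.2],"turn":[0,0,0],"hand":1},{"offset":[0,0,0.5],"turn":[0,0,0],"hand":1},{"offset":[0,0,0.8],"turn":[0,0,0],"hand":1},{"offset":[0,0,1.1],"turn":[0,0,0],"hand":1},{"offset":[0,0,1.1],"turn":[0,0,0],"hand":1}])

```text
t: 17.55
ee_pos: [0.4937, 0.2537, 0.0278]
orientation: [0.012, 0.131, 0.991, -0.002]
contact_force: [0.3, -0.2, -1.6]
width: 0.0556
grasp_force: 35.0
```

```bash
python3 - <<'E'
from h import *
s=ctrl.sense(); print(s["ee_pos"],s["contact_force"].round(1),s["wrist_torque"].round(2))
c,im=snap("side","s7"); plan([.4941,.2539,.0285])
h=cv2.cvtColor(im,cv2.COLOR_RGB2HSV).astype(int); m=((h[...,0]<12)&(h[...,1]>140)); m[:150]=0;m[220:]=0;m[:,:300]=0;m[:,345:]=0
u=np.arange(300,334); 
bot=[(np.where(m[:,x])[0].max() if m[:,x].any() else None) for x in u]; print(list(zip(u[::4].tolist(),bot[::4])))
v,uu=np.nonzero(m); print(uu.max())
z=s["ee_pos"][2]+.0157
for n,zz in(("bot",z),("top",z+.008)):
  print(n,[[np.round(proj(c,[.5345+a*.9655+b*.2605,.243-a*.2605+b*.9655,zz]),1).tolist() for b in(-.028,.028)] for a in(0,.07)])
E
```

```text
[0.49368164 0.25369662 0.02781853] [ 0.3 -0.2 -1.6] [ 0.01  0.12 -0.  ]
off [-0.03, 0.02, -0.05] turn [0.0, 0.0, 0.0]
[(300, np.int64(185)), (304, np.int64(185)), (308, np.int64(185)), (312, np.int64(185)), (316, np.int64(185)), (320, np.int64(185)), (324, np.int64(185)), (328, np.int64(184)), (332, None)]
331
bot [[[299.4, 187.1], [301.3, 172.3]], [[330.9, 187.4], [331.5, 172.6]]]
top [[[299.2, 184.2], [301.1, 169.5]], [[330.9, 184.5], [331.5, 169.7]]]
```

>>> move_arm(series=[{"offset":[0,0,0.15],"turn":[0,0,0],"hand":1},{"offset":[0,0,0.3],"turn":[0,0,0],"hand":1},{"offset":[0,0,0.4],"turn":[0,0,0],"hand":1},{"offset":[0,0,0.5],"turn":[0,0,0],"hand":1},{"offset":[0,0,0.5],"turn":[0,0,0],"hand":1}])

```text
t: 18.1
ee_pos: [0.4938, 0.2537, 0.023]
orientation: [0.012, 0.131, 0.991, -0.002]
contact_force: [-0.5, 0.6, -1.5]
width: 0.0558
grasp_force: 35.0
```

>>> move_arm(series=[{"offset":[0,0,0.03],"turn":[0,0,0],"hand":1},{"offset":[0,0,0.06],"turn":[0,0,0],"hand":1},{"offset":[0,0,0.1],"turn":[0,0,0],"hand":1},{"offset":[0,0,0.1],"turn":[0,0,0],"hand":1}])

```text
t: 18.5
ee_pos: [0.4939, 0.2537, 0.0221]
orientation: [0.012, 0.131, 0.991, -0.002]
contact_force: [0.4, 0.2, -0.8]
width: 0.0554
grasp_force: 35.0
```

>>> move_arm(series=[{"offset":[0,0,0.03],"turn":[0,0,0],"hand":1},{"offset":[0,0,0.06],"turn":[0,0,0],"hand":1},{"offset":[0,0,0.1],"turn":[0,0,0],"hand":1},{"offset":[0,0,0.1],"turn":[0,0,0],"hand":1}])

```text
t: 18.9
ee_pos: [0.4939, 0.2537, 0.021]
orientation: [0.012, 0.131, 0.991, -0.002]
contact_force: [-1.0, -0.9, -2.4]
width: 0.0555
grasp_force: 35.0
```

>>> move_arm(series=[{"offset":[0,0,0.03],"turn":[0,0,0],"hand":1},{"offset":[0,0,0.06],"turn":[0,0,0],"hand":1},{"offset":[0,0,0.08],"turn":[0,0,0],"hand":1},{"offset":[0,0,0.08],"turn":[0,0,0],"hand":1}])

```text
t: 19.3
ee_pos: [0.494, 0.2537, 0.0203]
orientation: [0.012, 0.131, 0.991, -0.002]
contact_force: [-1.4, 0.2, -1.6]
width: 0.0557
grasp_force: 35.0
```

>>> move_arm(series=[{"offset":[0,0,0.03],"turn":[0,0,0],"hand":1},{"offset":[0,0,0.05],"turn":[0,0,0],"hand":1},{"offset":[0,0,0.05],"turn":[0,0,0],"hand":1}])

```text
t: 19.6
ee_pos: [0.494, 0.2537, 0.0198]
orientation: [0.012, 0.131, 0.991, -0.002]
contact_force: [0.4, -0.2, -1.1]
width: 0.0556
grasp_force: 35.0
```

>>> move_arm(series=[{"offset":[0,0,0.03],"turn":[0,0,0],"hand":1},{"offset":[0,0,0.05],"turn":[0,0,0],"hand":1},{"offset":[0,0,0.05],"turn":[0,0,0],"hand":1}])

```text
t: 19.9
ee_pos: [0.4941, 0.2537, 0.0195]
orientation: [0.012, 0.131, 0.991, -0.002]
contact_force: [-0.2, -0.8, 2.3]
width: 0.0553
grasp_force: 35.0
```

>>> move_arm(series=[{"offset":[0,0,0],"turn":[0,0,0],"hand":1},{"offset":[0,0,0],"turn":[0,0,0],"hand":1},{"offset":[0,0,0],"turn":[0,0,0],"hand":1}], grip_force=8)

```text
t: 20.2
ee_pos: [0.4941, 0.2538, 0.0193]
orientation: [0.012, 0.131, 0.991, -0.002]
contact_force: [-0.1, -0.1, 0.9]
width: 0.0557
grasp_force: 8.0
```

>>> move_arm(series=[{"offset":[0,0,0],"turn":[0,0,0],"hand":-0.25},{"offset":[0,0,0],"turn":[0,0,0],"hand":-0.3},{"offset":[0,0,0],"turn":[0,0,0],"hand":-0.5},{"offset":[0,0,0],"turn":[0,0,0],"hand":-0.6},{"offset":[0,0,0],"turn":[0,0,0],"hand":-0.6}], grip_force=3)

```text
t: 20.7
ee_pos: [0.4941, 0.2537, 0.0193]
orientation: [0.012, 0.131, 0.991, -0.002]
contact_force: [0.7, 0.1, 0.2]
width: 0.0741
grasp_force: 0.0
```

>>> move_arm(series=[{"offset":[0,0,-0.5],"turn":[0,0,0],"hand":-0.7},{"offset":[0,0,-2],"turn":[0,0,0],"hand":-0.7},{"offset":[0,0,-5],"turn":[0,0,0],"hand":-0.7},{"offset":[0,0,-9],"turn":[0,0,0],"hand":-0.7},{"offset":[2,-3,-13],"turn":[0,0,0],"hand":-0.7}])

```text
t: 21.2
ee_pos: [0.4683, 0.2337, 0.1481]
orientation: [0.014, 0.131, 0.991, -0.001]
contact_force: [0.4, -0.8, 0.3]
width: 0.0789
grasp_force: 0.0
```

```bash
python3 - <<'E'
from h import *
c,im=snap("side","s8"); h=cv2.cvtColor(im,cv2.COLOR_RGB2HSV).astype(int); m=((h[...,0]<12)&(h[...,1]>140)).astype('u1'); m[:150]=0;m[220:]=0;m[:,:240]=0;m[:,360:]=0
k=cv2.findContours(m,0,1)[0]; k=max(k,key=cv2.contourArea)[:,0]
r=cv2.minAreaRect(np.array([onz(c,a,b,.043)[:2]*1000 for a,b in k],'f4')); print("stone",r)
p=np.array([r[0][0]-534.5,r[0][1]-243]); print("along/across",p@[.9655,-.2605],p@[.2605,.9655])
a=im[120:250,200:400,::-1]; cv2.imwrite("pics/s8c.png",cv2.resize(a,None,fx=4,fy=4,interpolation=cv2.INTER_CUBIC)); print(ctrl.sense()["ee_pos"],ctrl.sense()["t"])
E
```

```text
stone ((536.126220703125, 240.2374267578125), (56.734703063964844, 138.7164764404297), 75.86956024169922)
along/across 2.2897664184570314 -2.243633972167969
[0.46516755 0.23122763 0.15343469] 21.25
```

View pics/s8c.png

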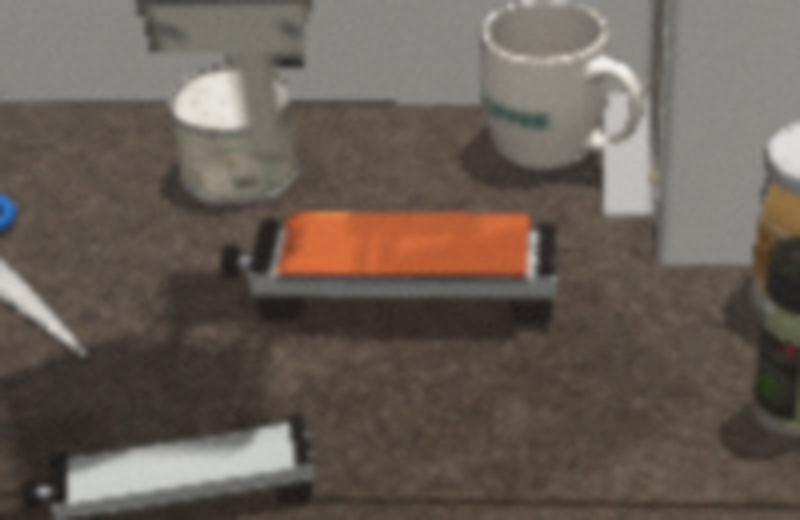

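The stone lies flat on the larger holder, at (405,243) in the crop, with a visible gap to both end stops. It is about 2 mm off centre each way, and the fingers are clear, so I'll hand it in.

```bash
python3 -c "
from plant import ctrl
print(ctrl.finish_job())"
```

```text
the job is handed in; nothing more can be done
None
```

I slid the stone out to about 41 mm overhang, pinched it at 35 N and laid it flat on the larger holder between its end stops, about 2 mm off centre each way; the job was handed in at about 21 s, with no verdict returned.

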